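Snap the soap box lid shut, thumb tab last

ROBOT

A 6-joint arm with a two-finger parallel gripper is mounted at the origin on the work surface. World frame = base frame: x ahead of the robot, y to its left, z up, the work surface at z = 0. Lengths are in m, angles in rad, forces in N, time in s.
With the tool pointing down it reaches from about 0.275 to 0.85 m from the base axis. Payload 19 kg.
Tool frame: the origin (TCP) lies between the finger pads; the fingertips stand 22 mm ahead of it and the grasp point (between the pads) lies 3 mm ahead of it; z points along the fingers, y is the line along which they close (so a half turn about z gives the same grasp; the last joint's range is limited). The gripper opens to 85 mm and grips with 20 to 120 N. Pads are 22 mm wide; open, the fingers measure 114 mm over their backs; the gripper's body (76 mm by 85 mm) begins 54 mm behind the grasp point. The pads swing forward as they close: fully open they stand 13 mm farther back than shut.
Start: joints at [1.069, 0.15, 1.437, -0, 1.554, -0.134], TCP at [0.207, 0.537, 0.253] pointing down, gripper open.
Joint ranges: [-2.8, 2.8], [-0.68, 2.1], [0.12, 2.68], [-1.39, 4.53], [0.16, 2.79], [-2.81, 2.81]. Speed limits (rad/s): [1.89, 1.89, 2.22, 3.01, 3.01, 3.01].

INTERFACE

Orientations are given as a unit quaternion [w, x, y, z].
In Python, from rig import state, camera, job_done gives the robot as it stands. The module is installed in compiled form; this text tells all that it offers.
- The arm moves only by the tool arm_command, never from a script. Its argument "steps" is one flat list of numbers, 4 for each row, row after row: the shift along the tool's x, y, z in units of 30 mm (1.0 is 30 mm), then the turn about the tool's z in units of 8 degrees (1.0 is 8 degrees). In form: [dx, dy, dz, spin, dx, dy, dz, spin, ...]. A call has 1 to 8 rows; each row shifts and turns the commanded pose from where the row before left it, along the tool's axes as they then stand; what a row does not reach is not made up. A row lasts 1/10 s, in which the tool goes at most 50 mm and 8.59 degrees, less where a joint would pass 70% of its speed; a pose out of reach is approached as far as the arm can. A call is refused whole if a number of a shift passes 1 or a number of a turn 1, either way. A call with a gripper value outside its range is refused whole. "grip" is the closure, from -1 (fully open) to 1 (shut), set as the call begins (left out, the last holds). The fingers move at their own pace and stop on an object; "newtons" is the grip in N (left out, the last holds). Time passes only in rows, so rows that do not move let the fingers close. It gives the time, the measured TCP pose, the force, the opening and the grip force at its end, in the units of the state.
- state(): the state, without advancing time (a new reading comes with each control period).
- camera(name): name is "scene" or "top" or "wrist"; returns a dict with "pixels" (480x640x3 uint8, red, green, blue), "z_map" (480x640 float32, m along the optical axis (not along the pixel's ray), 0 where there is no reading), "intrinsics" (3x3 intrinsics, pixels), "k1" (the pictures are not rectified: a ray, as slopes to the right and down, at radius r is drawn at 1 + k1 r^2 times it, then the intrinsics apply), "rvec" (rotation vector, rad) and "tvec" (3), from world to camera coordinates, as OpenCV has them. Camera axes: x right, y down, z forward; pixel columns grow to the right and rows downward; lengths in m; the calibration is good to about 2 mm. A picture is of the moment at which its call begins.
- job_done(): hands the job in; it is judged then, once.
The state is a dict: "time": time; "joint_positions": joint angles; "joint_velocities": joint speeds; "effort": joint torques, N m; "tool_pos": TCP position; "eef_rot": TCP orientation; "ft_force": force on the tool from outside, world axes, zero at the start; "torque": the same for the moment, N m; "opening": opening from 0.0 (shut) to 1.0 (fully open); "grasp_force": force on a finger pad.
Only numpy, scipy, OpenCV 4.12 (cv2) and the standard library are available. Lean on these libraries where they do the work, as an engineer would, in place of code of your own. Each camera call takes 0.05 s, during which the arm holds its last target. There are 200 camera calls.

TASK

The lid lies on the red soap box but all four sections of its rim are still sprung up. With the fingertips press the rim down section by section, the two long sides and the end without the thumb tab in any order and the end with the thumb tab last, until every section has clicked shut. Do not lift the box or shove it about, and leave the other things on the slab where they stand.

Things in the scene. Friction and masses are not known exactly. Their poses are not given: they have to be found in the camera images.
- soap_box: red plastic soap box, loose, about 0.6 kg, 162 x 110 mm, 48 mm high when shut. Origin: centre of underside; x along its length to the thumb-tab end, y to its left, z up. Lid: rigid centre panel 106 x 54 mm, top 47.5 mm up, and round it four separate strips 26 mm wide: ends 108 mm long, centred 68 mm from the middle; long sides 106 mm long, centred 42 mm from the middle
- rim_tab_top (a point): top surface of the end section with the thumb tab (a 34 mm wide tongue that sticks out 16 mm beyond the box's end at +x of the box), strip 108 mm long; 26 mm wide strip of the lid's rim. The point is at the middle of its upper face and rides with it: 54 mm above the box's underside while sprung up, 48 mm once shut. z up. To be pressed last
- rim_plain_end_top (a point): top surface of the end section without tab (-x end of the box), strip 108 mm long; 26 mm wide strip of the lid's rim. The point is at the middle of its upper face and rides with it: 54 mm above the box's underside while sprung up, 48 mm once shut. z up
- rim_left_top (a point): top surface of the long side section at +y of the box, strip 106 mm long; 26 mm wide strip of the lid's rim. The point is at the middle of its upper face and rides with it: 54 mm above the box's underside while sprung up, 48 mm once shut. z up
- rim_right_top (a point): top surface of the long side section at -y of the box, strip 106 mm long; 26 mm wide strip of the lid's rim. The point is at the middle of its upper face and rides with it: 54 mm above the box's underside while sprung up, 48 mm once shut. z up
- rim_tab (a joint): m; how far the tabbed end section is pressed down: 0 = sprung up (start), 0.006 = clicked shut. Bistable: it resists with about 7 N at first, less and less on the way, and past 0.003 it snaps on down by itself and stays
- rim_plain_end (a joint): m; how far the plain end section is pressed down: 0 = sprung up (start), 0.006 = clicked shut. Bistable: it resists with about 7 N at first, less and less on the way, and past 0.003 it snaps on down by itself and stays
- rim_left (a joint): m; how far the long side section at +y of the box is pressed down: 0 = sprung up (start), 0.006 = clicked shut. Bistable: it resists with about 7 N at first, less and less on the way, and past 0.003 it snaps on down by itself and stays
- rim_right (a joint): m; how far the long side section at -y of the box is pressed down: 0 = sprung up (start), 0.006 = clicked shut. Bistable: it resists with about 7 N at first, less and less on the way, and past 0.003 it snaps on down by itself and stays
- lota_mid (a point): bystander: round steel water pot, 104 mm across, 102 mm high; point on its axis 50 mm up; z its axis
- jar_mid (a point): bystander: glass jar with twist cap, 72 mm across, 100 mm high; point on its axis 50 mm up; z its axis
- mug_mid (a point): bystander: white plastic mug, 78 mm across, 88 mm high, handle at its +y; point on its axis 44 mm up; z its axis
- hairbrush_mid (a point): bystander: wooden hairbrush lying bristles down, 215 x 62 x 38 mm, head towards its +x; point 20 mm above the slab near its middle
- pumice_mid (a point): bystander: grey round pumice stone, 60 mm across, 32 mm high; point at its centre
- oil_bottle_mid (a point): bystander: amber glass bottle, 60 mm across, 150 mm high; point on its axis 70 mm up; z its axis
- bowl_mid (a point): bystander: small brass bowl, 120 mm across, 45 mm high; point on its axis 22 mm up; z its axis
Things that resemble listed ones, but are neither listed nor needed, are in the scene too. There is more than one size of the soap_box; the one meant has the size given above.

How it is judged:
On the way, in this order (a step that is already met when the one before it is completed fails the run):
1. both long sides and the plain end are shut while the tabbed end is still up (value of joint each of rim_plain_end, rim_left, rim_right above 0.005 m and value of joint rim_tab below 0.003 m), for 0.2 s.
2. the tabbed end is shut last (value of joint each of rim_tab, rim_plain_end, rim_left, rim_right above 0.005 m), for 0.2 s.
At the end, for the whole second after the job is handed in: All four rim sections are pressed at least 5 of their 6 mm, the box stands flat and at rest on the slab within 40 mm of where it was, and every other thing is within 30 mm of its place (all of step 2 and height (world z) of soap_box below 0.01 m and angle between soap_box's own z axis and vertical below 0.05 rad and linear speed of soap_box below 0.01 m/s and distance of soap_box from where it was at the start of the episode below 0.04 m and distance of each of lota_mid, jar_mid, mug_mid, hairbrush_mid, pumice_mid, oil_bottle_mid, bowl_mid from where it was at the start of the episode below 0.03 m); the robot touches nothing.
It fails at once if something other than the fingers (arm or gripper body) presses on the soap box (contact force between the arm and soap_box above 3 N).
It fails at once if the tabbed end is shut before all the other sections (value of joint rim_tab above 0.005 m and value of joint any of rim_plain_end, rim_left, rim_right below 0.004 m).
It fails at once if the soap box is lifted or tipped (height (world z) of soap_box above 0.015 m or angle between soap_box's own z axis and vertical above 0.2 rad).
It fails at once if the soap box is shoved more than 40 mm (distance of soap_box from where it was at the start of the episode above 0.04 m).
It fails at once if another thing is moved more than 30 mm, lifted or tipped (distance of any of lota_mid, jar_mid, mug_mid, hairbrush_mid, pumice_mid, oil_bottle_mid, bowl_mid from where it was at the start of the episode above 0.03 m or angle between any of lota_mid, jar_mid, mug_mid, hairbrush_mid, pumice_mid, oil_bottle_mid, bowl_mid's own z axis and vertical above 0.35 rad).
It also fails if it takes over 54 s, if anything falls off the work surface, if the arm or the gripper's body presses on something with over 40 N, if the wrist force passes 120 N, or if a joint passes its speed limit or range.

## Working session

There is one attempt and no reset: what is moved stays moved. The work goes in short steps, Python scripts to look and compute and a tool call to move; the robot and the scene stay as the last step left them, time stands still between calls to the robot, and variables do not carry over. Pictures are saved under pics/ and viewed, at most 10 in all, crops included, and the job is handed in when it is done.

Besides the shell and the picture viewer there is one more tool, called after ">>>" in YAML: its name, and indented under it one key for each argument. arm_command: Moves the arm, as the interface text tells. Its arguments: {"type":"object","properties":{"steps":{"type":"array"},"grip":{"type":"number"},"newtons":{"type":"number"}},"required":["steps"]}

```bash
mkdir -p pics; cat > h.py <<'E'
import numpy as np, cv2
from rig import state, camera, job_done
def snap(n,f):
    c=camera(n); cv2.imwrite('pics/%s.png'%f,c['pixels'][:,:,::-1]); np.savez(f+'.npz',**{k:np.asarray(v) for k,v in c.items()}); return c
def world(c):
    K=c['intrinsics']; k=float(c['k1']); 
    v,u=np.mgrid[0:480,0:640].astype(float)
    d=np.array([k,0,0,0],float)
    p=cv2.undistortPoints(np.stack([u,v],-1).reshape(-1,1,2),K,d).reshape(480,640,2)
    z=c['z_map']; P=np.dstack([p[...,0]*z,p[...,1]*z,z])
    R,_=cv2.Rodrigues(np.asarray(c['rvec'],float)); 
    W=(P-np.ravel(c['tvec']))@R
    W[z==0]=np.nan
    return W
E
python3 - <<'E'
from h import *
for n in('top','scene'): snap(n,n)
s=state();print(s['tool_pos'],s['eef_rot'],s['ft_force'],s['time'])
E
```

```text
[0.20667628 0.53637751 0.25279376] [-1.62436611e-04  1.82867575e-01  9.83137428e-01 -4.70220504e-04] [-0.21975432  0.50762985  0.48845791] 0.1
```

View pics/top.png

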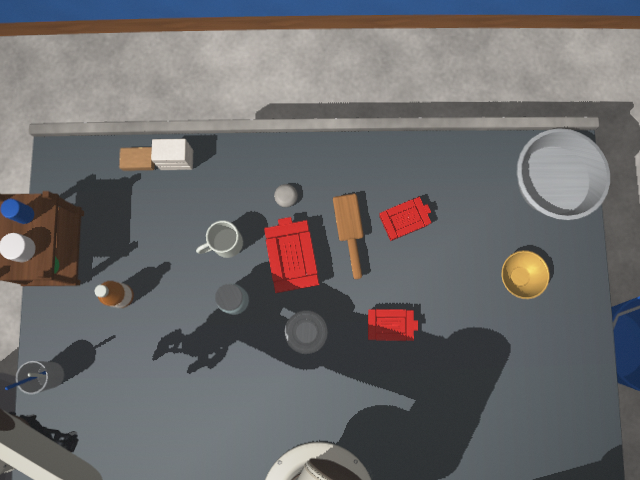

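View pics/scene.png

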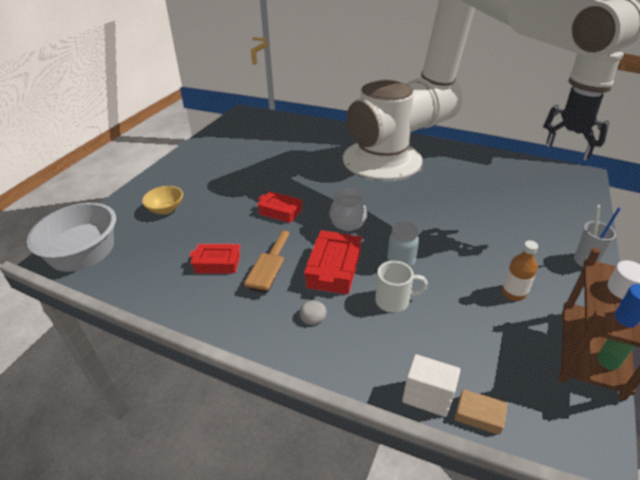

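The top picture shows the large red box at about (292,254), with its thumb tab towards (286,220), away from the robot. The lota is at (306,332), the jar at (232,298), the mug at (222,240), the pumice at (287,195) and the brush at (350,235). The two smaller boxes are decoys.

```bash
cat > m.py <<'E'
from h import *
c=dict(np.load('top.npz')); W=world(c)
hsv=cv2.cvtColor(c['pixels'],cv2.COLOR_RGB2HSV)
m=((hsv[...,0]<8)|(hsv[...,0]>172))&(hsv[...,1]>120)&(hsv[...,2]>60)
roi=np.zeros_like(m); roi[205:300,255:326]=1; m&=roi
z=W[...,2]
print('zpct',np.nanpercentile(z[m],[2,10,30,50,70,90,98]))
t=m&(z>0.040)
p=W[t][:,:2].astype(np.float32)
r=cv2.minAreaRect(p); print(t.sum(),r); print(cv2.boxPoints(r))
a=np.linspace(0,0,1)
for n,(u,v) in dict(lota=(306,332),jar=(232,298),mug=(222,240),pum=(287,195),brush=(350,215),handle=(355,265)).items(): print(n,W[v,u].round(3))
# tab dir
th=None
b=cv2.boxPoints(r); e=[b[1]-b[0],b[2]-b[1]]; e=max(e,key=np.linalg.norm); e=e/np.linalg.norm(e); e=e if e[0]>0 else -e
q=np.array([-e[1],e[0]])
X=(p-np.array(r[0]))@e; Y=(p-np.array(r[0]))@q
print('dir',e,np.degrees(np.arctan2(e[1],e[0])))
core=m&(z>0.02); P=W[core]; X=(P[:,:2]-r[0])@e;Y=(P[:,:2]-r[0])@q
for lo in np.arange(-0.11,0.11,0.01):
    s=(X>=lo)&(X<lo+.01)
    if s.sum()>3: print(round(lo,2),s.sum(),np.percentile(Y[s],[1,99]).round(4),np.percentile(P[s,2],[10,50,90]).round(4))
E
python3 m.py; python3 -c "
from h import *
im=cv2.imread('pics/top.png')[195:310,245:365];cv2.imwrite('pics/c1.png',cv2.resize(im,None,fx=5,fy=5,interpolation=2))"
```

```text
zpct [0.00090026 0.04239165 0.04773284 0.05137349 0.05380566 0.05643392
 0.0591133 ]
2851 ((0.5900600552558899, 0.059532009065151215), (0.1788194179534912, 0.10999960452318192), 9.96493148803711)
[[ 0.4924817   0.09823014]
 [ 0.5115167  -0.01010999]
 [ 0.6876384   0.02083388]
 [ 0.6686034   0.12917401]]
lota [ 0.398  0.024 -0.001]
jar [0.477 0.194 0.099]
mug [0.632 0.235 0.003]
pum [0.74  0.068 0.036]
brush [ 0.685 -0.089  0.041]
handle [ 0.56  -0.099  0.039]
dir [0.9849139  0.17304538] 9.9649315
-0.09 175 [-0.0528  0.0523] [0.049  0.0531 0.0568]
-0.08 183 [-0.0526  0.0525] [0.0504 0.0538 0.0578]
-0.07 144 [-0.0525  0.0518] [0.0481 0.0533 0.057 ]
-0.06 184 [-0.0538  0.053 ] [0.0432 0.0503 0.0557]
-0.05 177 [-0.0533  0.0528] [0.0436 0.0494 0.0562]
-0.04 175 [-0.0537  0.0534] [0.0442 0.0503 0.056 ]
-0.03 176 [-0.054   0.0543] [0.0437 0.0506 0.0567]
-0.02 172 [-0.0538  0.0537] [0.0438 0.0498 0.0557]
-0.01 175 [-0.0532  0.0531] [0.0445 0.0498 0.0569]
-0.0 170 [-0.0538  0.0541] [0.0437 0.0499 0.0561]
0.01 176 [-0.0541  0.0525] [0.0433 0.0497 0.0556]
0.02 175 [-0.0539  0.0532] [0.0428 0.0496 0.0559]
0.03 166 [-0.0533  0.0538] [0.0429 0.049  0.0557]
0.04 139 [-0.0526  0.0522] [0.0427 0.0521 0.0563]
0.05 182 [-0.0526  0.0527] [0.0496 0.0535 0.0572]
0.06 174 [-0.0529  0.0527] [0.0501 0.0535 0.0574]
0.07 89 [-0.0477  0.0529] [0.05   0.0531 0.0577]
0.08 46 [-0.0161  0.0159] [0.0497 0.0534 0.0561]
```

View pics/c1.png

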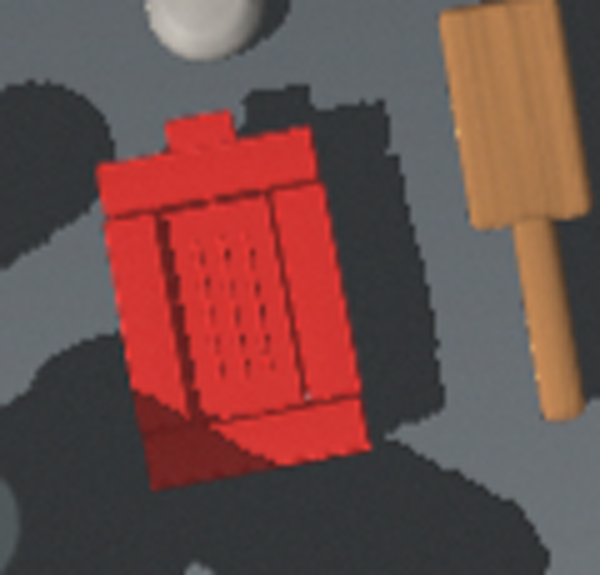

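>>> arm_command:
  steps: [0,0,0,-0.97,0,0,0,-0.97,0,0,0,-0.97,0,0,0,-0.97,0,0,0,0,0,0,0,0]
  grip: 1

```text
time: 0.7
tool_pos: [0.2067, 0.5365, 0.253]
eef_rot: [-0.0, -0.085, 0.996, -0.0]
ft_force: [0.3, -0.9, -0.4]
opening: -0.002
grasp_force: 0.0
```

```bash
cat > go.py <<'E'
from h import *
from scipy.spatial.transform import Rotation as R
s=state(); q=s['eef_rot']; M=R.from_quat([q[1],q[2],q[3],q[0]]).as_matrix()
e=np.array([.9849,.1730]); n=np.array([-.1730,.9849]); o=np.array([.5818,.0581])
print(s['time'],s['tool_pos'].round(4),s['ft_force'].round(2),s['joint_positions'].round(2),'yaw',np.degrees(np.arctan2(M[1,0],M[0,0])).round(2),'tilt',M[2].round(4))
for k,(a,b) in dict(left=(0,.042),right=(0,-.042),plain=(-.068,0),tab=(.068,0)).items():
    t=np.r_[o+a*e+b*n,0.054+.022]; print(k,(M.T@(t-s['tool_pos'])/.03).round(2))
E
python3 go.py
```

```text
0.7 [0.2067 0.5365 0.253 ] [ 0.34 -0.85 -0.42] [ 1.07  0.15  1.44  0.    1.55 -0.67] yaw -170.27 tilt [ 3.e-04 -4.e-04 -1.e+00]
left [ -9.63 -16.43   5.9 ]
right [ -9.64 -19.23   5.91]
plain [ -7.36 -17.84   5.91]
tab [-11.9  -17.82   5.9 ]
```

>>> arm_command:
  steps: [-0.57,-0.97,0,0,-0.57,-0.97,0,0,-0.57,-0.97,0,0,-0.57,-0.97,0,0,-0.57,-0.97,0,0,-0.57,-0.97,0,0,-0.57,-0.97,0,0,-0.57,-0.97,0,0]

```text
time: 1.5
tool_pos: [0.3825, 0.3297, 0.2533]
eef_rot: [0.0, -0.085, 0.996, -0.0]
ft_force: [0.2, 0.1, -1.3]
opening: 0.002
grasp_force: 0.0
```

>>> arm_command:
  steps: [-0.57,-0.97,0,0,-0.57,-0.97,0,0,-0.57,-0.97,0,0,-0.57,-0.97,0,0,-0.57,-0.97,0,0,-0.57,-0.97,0,0,-0.57,-0.97,0,0,-0.57,-0.97,0,0]

```text
time: 2.3
tool_pos: [0.5575, 0.1241, 0.2532]
eef_rot: [-0.0, -0.085, 0.996, -0.0]
ft_force: [0.2, 0.3, -0.2]
opening: 0.004
grasp_force: 0.0
```

>>> arm_command:
  steps: [-0.51,-0.91,0,0,0,0,1,0,0,0,1,0,0,0,1,0,0,0,1,0,0,0,0,0,0,0,0,0,0,0,0,0]

```text
time: 3.1
tool_pos: [0.5774, 0.1011, 0.1352]
eef_rot: [0.001, -0.086, 0.996, -0.0]
ft_force: [0.3, -0.8, -0.6]
opening: 0.002
grasp_force: 0.0
```

```bash
python3 go.py; python3 -c "
from h import *
snap('wrist','w1')"
```

```text
3.1 [0.5774 0.1011 0.1352] [ 0.27 -0.81 -0.58] [ 0.04  0.24  1.58 -0.    1.32 -1.7 ] yaw -170.1 tilt [-2.3e-03 -4.0e-04 -1.0e+00]
left [ 0.11 -0.04  1.97]
right [ 0.1  -2.84  1.98]
plain [ 2.37 -1.44  1.97]
tab [-2.16 -1.43  1.98]
```

View pics/w1.png

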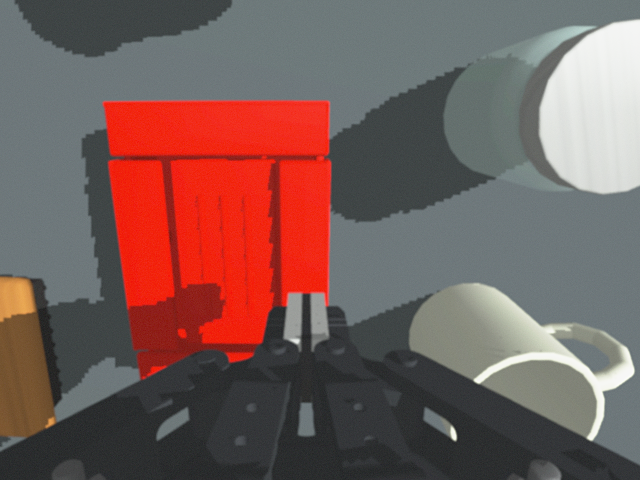

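The wrist view shows the closed tips (307,300) over the left strip (columns 280–328), with the jar and mug clear.

>>> arm_command:
  steps: [0.1,0,0.9,0,0,0,0.8,0,0,0,0.2,0,0,0,0.1,0,0,0,0.06,0,0,0,0,0]

```text
time: 3.75
tool_pos: [0.5742, 0.1006, 0.0725]
eef_rot: [0.001, -0.087, 0.996, -0.0]
ft_force: [-0.1, 0.1, 0.3]
opening: 0.004
grasp_force: 0.0
```

>>> arm_command:
  steps: [0,0,0.04,0,0,0,0.03,0,0,0,0.03,0,0,0,0,0]

```text
time: 4.15
tool_pos: [0.574, 0.1005, 0.0698]
eef_rot: [0.001, -0.087, 0.996, -0.0]
ft_force: [-6.1, 0.2, 15.2]
opening: 0.0
grasp_force: 7.9
```

```bash
python3 go.py
```

```text
4.15 [0.574  0.1005 0.0698] [-6.08  0.22 15.22] [ 0.04  0.29  1.65 -0.    1.2  -1.7 ] yaw -170.03 tilt [-1.3e-03 -3.0e-04 -1.0e+00]
left [-0.01 -0.04 -0.21]
right [-0.01 -2.84 -0.2 ]
plain [ 2.26 -1.44 -0.21]
tab [-2.28 -1.44 -0.2 ]
```

>>> arm_command:
  steps: [0,0,-0.8,0,0,-0.95,0,0,0,-0.95,0,0,0,-0.94,0,0,0,0,0,0,0,0,0.5,0,0,0,0.1,0,0,0,0.06,0]

```text
time: 4.95
tool_pos: [0.5878, 0.0174, 0.0717]
eef_rot: [-0.001, -0.087, 0.996, 0.0]
ft_force: [-0.2, -0.9, 0.6]
opening: -0.002
grasp_force: 0.0
```

>>> arm_command:
  steps: [0,0,0.04,0,0,0,0.04,0,0,0,0.03,0,0,0,0.03,0,0,0,0,0]

```text
time: 5.45
tool_pos: [0.5885, 0.017, 0.0698]
eef_rot: [0.0, -0.087, 0.996, 0.0]
ft_force: [-8.2, 1.8, 16.5]
opening: -0.002
grasp_force: 8.6
```

```bash
python3 go.py
```

```text
5.45 [0.5885 0.017  0.0698] [-8.2   1.82 16.5 ] [-0.1   0.3   1.64  0.    1.2  -1.85] yaw -170.01 tilt [-7.e-04  0.e+00 -1.e+00]
left [-0.02  2.79 -0.21]
right [-0.02 -0.01 -0.21]
plain [ 2.25  1.39 -0.21]
tab [-2.29  1.39 -0.2 ]
```

>>> arm_command:
  steps: [0,0,-0.8,0,0.75,0.46,0,0,0.75,0.46,0,0,0.75,0.47,0,0,0,0,0,0,0,0,0.5,0,0,0,0.1,0,0,0,0.06,0]

```text
time: 6.25
tool_pos: [0.5149, 0.046, 0.0726]
eef_rot: [-0.0, -0.087, 0.996, -0.0]
ft_force: [-0.1, -0.4, 0.3]
opening: 0.002
grasp_force: 0.0
```

>>> arm_command:
  steps: [0,0,0.04,0,0,0,0.04,0,0,0,0.03,0,0,0,0.03,0,0,0,0,0]

```text
time: 6.75
tool_pos: [0.5149, 0.0459, 0.0698]
eef_rot: [0.0, -0.087, 0.996, -0.0]
ft_force: [-8.1, -1.6, 19.8]
opening: 0.002
grasp_force: 10.0
```

>>> arm_command:
  steps: [0,0,-1,0,0,0,-1,0,1,0,-1,0,1,0,-1,0,1,0,0,0,0,0,0,0,0,0,0,0]

```text
time: 7.45
tool_pos: [0.4261, 0.0303, 0.189]
eef_rot: [0.001, -0.087, 0.996, -0.0]
ft_force: [0.2, 0.3, -0.3]
opening: 0.002
grasp_force: 0.0
```

```bash
python3 go.py; python3 - <<'E'
from h import *
for n in('top','wrist'):
    c=snap(n,n+'2'); W=world(c)
    o=np.array([.5818,.0581]);e=np.array([.9849,.1730]);n_=np.array([-.1730,.9849])
    X=(W[...,:2]-o)@e;Y=(W[...,:2]-o)@n_
    for k,(a,b,da,db) in dict(left=(0,.042,.045,.008),right=(0,-.042,.045,.008),plain=(-.068,0,.008,.045),tab=(.068,0,.008,.045),panel=(0,0,.04,.02)).items():
        z=W[...,2][(abs(X-a)<da)&(abs(Y-b)<db)&(W[...,2]<.065)&(W[...,2]>.03)]; print(n,k,len(z),np.median(z).round(4) if len(z) else 0)
E
```

```text
7.45 [0.4261 0.0303 0.189 ] [ 0.16  0.33 -0.27] [-0.11 -0.13  1.85 -0.    1.42 -1.85] yaw -170.06 tilt [-1.3e-03 -5.0e-04 -1.0e+00]
left [-5.27  1.42  3.77]
right [-5.27 -1.38  3.77]
plain [-3.    0.02  3.77]
tab [-7.53  0.02  3.78]
top left 237 0.0475
top right 238 0.0477
top plain 45 0.0488
top tab 225 0.0534
top panel 522 0.046
wrist left 0 0
wrist right 0 0
wrist plain 334 0.0487
wrist tab 0 0
wrist panel 465 0.0472
```

View pics/wrist2.png

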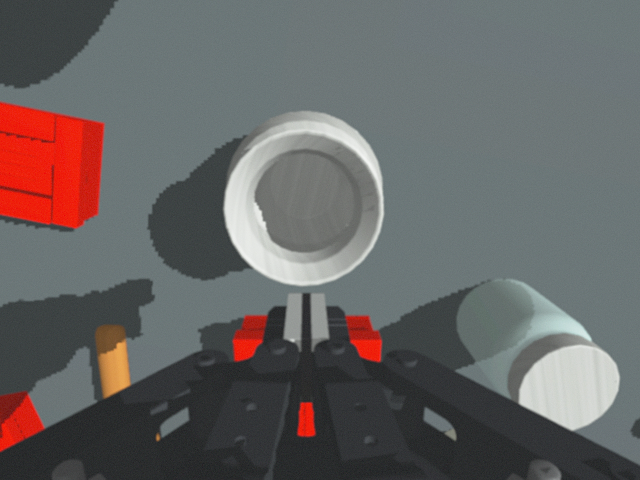

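The three sections read about 48 mm (shut) and the tab end 53.4 mm (still up). The wrist view shows the lota at (303,200) standing clear. Next is the tab end.

>>> arm_command:
  steps: [-0.94,0,0,0,-0.94,0,0,0,-0.94,0,0,0,-0.94,0,0,0,-0.94,0,0,0,-0.94,0,0,0,-0.94,0,0,0,-0.94,0,0,0]

```text
time: 8.35
tool_pos: [0.6499, 0.07, 0.1871]
eef_rot: [-0.001, -0.087, 0.996, 0.0]
ft_force: [-0.3, -0.5, 0.9]
opening: 0.004
grasp_force: 0.0
```

>>> arm_command:
  steps: [0,0,1,0,0,0,1,0,0,0,1,0,0,0,0.6,0,0,0,0,0,0,0,0.1,0,0,0,0.1,0]

```text
time: 9.05
tool_pos: [0.649, 0.0696, 0.0754]
eef_rot: [0.001, -0.087, 0.996, -0.0]
ft_force: [-0.0, 1.1, 5.6]
opening: -0.001
grasp_force: 2.7
```

>>> arm_command:
  steps: [0,0,0.05,0,0,0,0.05,0,0,0,0.05,0,0,0,0.04,0,0,0,0,0,0,0,0,0]

```text
time: 9.65
tool_pos: [0.6483, 0.0694, 0.0699]
eef_rot: [0.0, -0.087, 0.996, -0.0]
ft_force: [-6.1, -0.9, 12.6]
opening: -0.002
grasp_force: 6.4
```

```bash
python3 go.py
```

```text
9.65 [0.6483 0.0694 0.0699] [-6.07 -0.89 12.64] [-0.01  0.42  1.47 -0.    1.25 -1.76] yaw -170.03 tilt [-6.e-04 -3.e-04 -1.e+00]
left [ 2.25  1.41 -0.21]
right [ 2.25 -1.39 -0.2 ]
plain [ 4.52  0.01 -0.21]
tab [-0.02  0.01 -0.2 ]
```

>>> arm_command:
  steps: [0,0,-1,0,0,0,-1,0,0,0,-1,0,0,0,-1,0,0,0,-1,0,0,0,-1,0,0,0,0,0,0,0,0,0]

```text
time: 10.45
tool_pos: [0.6483, 0.0695, 0.2492]
eef_rot: [0.0, -0.087, 0.996, -0.0]
ft_force: [0.4, -0.6, -0.6]
opening: -0.001
grasp_force: 0.0
```

>>> arm_command:
  steps: [1,1,0,0,1,1,0,0,1,1,0,0,1,1,0,0,1,1,0,0,1,1,0,0,0,0,0,0,0,0,0,0]

```text
time: 11.25
tool_pos: [0.4391, 0.216, 0.2482]
eef_rot: [-0.0, -0.088, 0.996, -0.0]
ft_force: [0.2, 0.4, -0.3]
opening: 0.001
grasp_force: 0.0
```

```bash
python3 - <<'E'
from h import *
c=snap('top','top3'); W=world(c)
o=np.array([.5818,.0581]);e=np.array([.9849,.1730]);n_=np.array([-.1730,.9849])
X=(W[...,:2]-o)@e;Y=(W[...,:2]-o)@n_
for k,(a,b,da,db) in dict(left=(0,.042,.045,.008),right=(0,-.042,.045,.008),plain=(-.068,0,.008,.045),tab=(.068,0,.008,.045)).items():
    z=W[...,2][(abs(X-a)<da)&(abs(Y-b)<db)&(W[...,2]<.065)&(W[...,2]>.03)]; print(k,len(z),np.median(z).round(4) if len(z) else 0)
E
```

```text
left 238 0.0474
right 237 0.0481
plain 240 0.0477
tab 231 0.0479
```

View pics/top3.png

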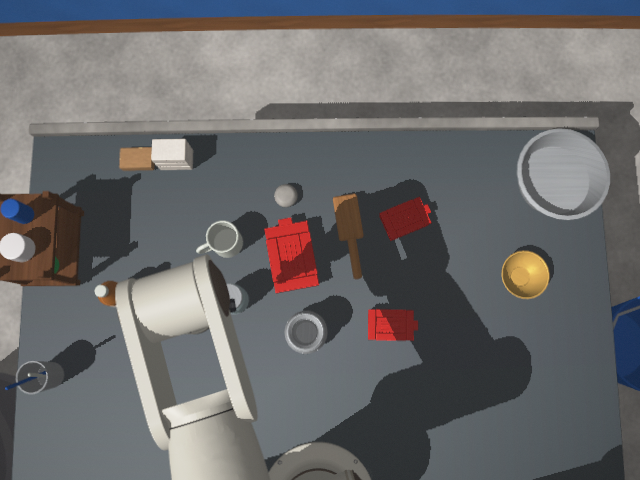

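All four sections read about 48 mm (shut). The box is still at (292,254) and the neighbouring things stand where they were.

```bash
python3 -c "
from rig import job_done
print(job_done())"
```

```text
the job is handed in; nothing more can be done
None
```

I pressed all four rim sections shut, the thumb-tab end last, and handed the job in at about 11 s; the last top picture showed every section at about 48 mm and the box and the things around it in place, but no verdict came back.

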